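# Vent the dry box and crack its lid

## Task

First throw the red-knobbed purge lever beside the dry box into the notch marked by the green tag. Then pull the lid up by its bar handle until the sticky seal lets go, without letting the lid fly wide open, and finish while still holding it by the handle, still, with its front edge about 3 cm open. Leave the lever in its notch and everything else on the bench where it is.

Things in the scene. Friction and masses are not known exactly. Their poses are not given: they have to be found in the camera images.
- dry_box: fixed grey dry-storage box, 220 (x) x 260 (y) x 105 mm high at the rim, with a grey purge-valve block (160 x 60 mm, 68 mm high) joined to its -y side, centred at box x -45, y -200 mm. Origin: centre of the box's underside (block not counted); x points from the front (handle side) to the hinge at the back, z up. Box, block and lever turn as one, up to 0.22 rad from the world axes.
- dry_lid (a joint): angle of the lid: 0 = shut, positive = opening upward, rad, to 1.3. Hinge line parallel to the box's y at x +110, z 105 mm. Its gasket sticks: with the weight, about 12 to 19 N straight up at the handle breaks it free; the resistance then fades over 10 mm of travel to the weight, about 2 to 3 N. A broken seal does not stick again; the lid falls shut when released.
- lid_front (a point): middle of the lid's front edge. The lid is clear with a blue frame, 266 mm wide, about 20 mm thick, its top 124 mm above the table when shut, about 0.4 kg. This point is 225 mm in front of the hinge line and level with it when shut, so 0.13 rad lifts it 30 mm.
- lid_handle: steel bar handle on top of the lid near its front edge: round bar 12 mm in diameter, 110 mm long along the box's y, on a post at each end, with 32 mm clear under the bar. Origin: middle of the bar; 190 mm in front of the hinge line and 56 mm above it when shut (161 mm above the table, box x -80 mm, y 0). Axes turn with the lid.
- vent_lever (a joint): angle of the purge lever, rad, positive = leaning towards the box's +x (back), -0.45 to 0.45 (stops); it starts upright in the middle notch. Sprung detent notches hold it at -0.45, 0 and +0.45; it takes about 2 to 5 N at the knob to leave a notch, and past about half way it drops on into the next. Pivot: axis along the box's y at x -45, y -200, z 20 mm of the box frame.
- lever_knob (a point): centre of the red ball knob (28 mm diameter) on the purge lever, 130 mm from the pivot, so 150 mm above the table when upright and 137 mm at the end notches, where it is 56.5 mm (level) from the middle.
- green_tag: fixed green tag, 34 x 62 x 6 mm, on top of one end of the valve block (front or back end, it varies): it marks the notch in which the lever knob stands straight above it. Origin: centre of its underside, 68 mm above the table.
- white_tag: fixed white tag, same size, on the other end of the valve block: marks the wrong notch.
- phone: dead black phone under repair, 150 x 72 x 8 mm, loose, a bystander to leave alone. Origin: centre of its underside.
- screwdriver: screwdriver, 150 mm long, loose, a bystander to leave alone. Origin: centre of its underside.
- parts_tray: white open screw tray with four compartments, 90 x 70 x 20 mm, loose, a bystander to leave alone. Origin: centre of its underside.
- flux_bottle: amber bottle, 36 mm diameter, 85 mm tall, loose, a bystander to leave alone. Origin: centre of its underside.
- solder_spool: blue spool, 56 mm diameter, 40 mm tall, loose, a bystander to leave alone. Origin: centre of its underside.
- tweezers: steel tweezers, 120 mm long, loose, a bystander to leave alone. Origin: centre of its underside.
- swab_jar: clear jar with green cap, 60 mm diameter, 70 mm tall, loose, a bystander to leave alone. Origin: centre of its underside.

How it is judged:
On the way, in this order (a step that is already met when the one before it is completed fails the run):
1. the lever is in the notch at the green tag while the lid is still shut (horizontal distance between lever_knob and green_tag below 0.015 m and value of joint dry_lid below 0.03 rad), for 0.2 s.
2. the lid's seal is broken and the fingers hold it slightly open by its handle (value of joint dry_lid between 0.065 and 0.25 rad and contact force between the fingers and lid_handle above 1 N), for 0.3 s.
At the end, for the whole second after the job is handed in: The fingers hold the lid by its bar handle (contact over 1 N), still (under 0.08 rad/s), 0.065 to 0.25 rad open (front edge about 15 to 55 mm up), and the lever knob stands within 15 mm (level) of the centre of the green tag (all of step 2 and velocity of joint dry_lid between -0.08 and 0.08 rad/s and horizontal distance between lever_knob and green_tag below 0.015 m); the arm keeps its last pose, push and grip.
It fails at once if the lid flies open beyond 0.45 rad (front edge about 10 cm up) (value of joint dry_lid above 0.45 rad).
It fails at once if a bystander is moved by more than 30 mm (distance of any of phone, screwdriver, parts_tray, flux_bottle, solder_spool, tweezers, swab_jar from where it was at the start of the episode above 0.03 m).
It also fails if it takes over 43 s, if anything falls off the work surface, if the arm or the gripper's body presses on something with over 40 N, if the wrist force passes 120 N, or if a joint passes its speed limit or range.

## Robot

A 6-joint arm with a two-finger parallel gripper is mounted at the origin on the work surface. World frame = base frame: x ahead of the robot, y to its left, z up, the work surface at z = 0. Lengths are in m, angles in rad, forces in N, time in s.
With the tool pointing down it reaches from about 0.3 to 0.825 m from the base axis. Payload 5.4 kg.
Tool frame: the origin (TCP) lies midway between the tips of the shut fingers; the grasp point (between the pads) lies 19 mm behind it (manip.hold_point_z is the distance from the TCP to the grasp point, in m); z points along the fingers, x is the direction in which the jaws open and shut, and the axes are right-handed (so a half turn about z gives the same grasp; the last joint's range is limited). The gripper opens to 92 mm and grips with 3 to 60 N. Pads are 20 mm wide; open, the fingers measure 128 mm over their backs; the gripper's body (75 mm by 189 mm) begins 69 mm behind the grasp point.
Start: joints at [1.103, 0.158, 1.597, -0, 1.386, -0.21], TCP at [0.147, 0.556, 0.215] pointing down, gripper open.
Joint ranges: [-2.91, 2.91], [-0.94, 2.29], [0.18, 2.7], [-1.29, 4.43], [0.17, 2.64], [-3, 3]. Speed limits (rad/s): [2.57, 2.57, 3.14, 3.14, 3.14, 3.14].

## Interface

Orientations are given as a rotation vector (axis times angle).
In Python, from bench import manip, cams gives the robot as it stands.
- The arm moves only by the tool drive_tool, never from a script. Its argument "motion" is a list of rows, each a list of 3 entries, a list of its own where there are three numbers: the opening in per cent of the stroke, from 0 (shut) to 100 (fully open), then the shift along the tool's x, y, z in cm, then the turn, a rotation vector about the tool's x, y, z in degrees. In form: [[hand, [tx, ty, tz], [wx, wy, wz]], ...]. A call has 1 to 12 rows; each row is the pose to reach, as a shift and turn from the pose commanded when the call began, along the tool's axes at that moment; what a row does not reach only later rows make up. A row lasts 1/8 s, in which the tool goes at most 62.5 mm and 10.7 degrees, less where a joint would pass 70% of its speed; a pose out of reach is approached as far as the arm can. A call with a gripper value outside its range is refused whole. The fingers move at their own pace and stop on an object; "squeeze" is the grip in N (left out, the last holds). Time passes only in rows, so rows that repeat a pose let the fingers close. It gives the time, the measured TCP pose, the force and the opening at its end, in the units of the state.
- manip.sense(): the state, without advancing time (a new reading comes with each control period).
- cams.get_image(name): name is "scene" or "top" or "wrist"; returns (picture, depth): 400x640x3 uint8, red, green, blue; 400x640 float32, m along the optical axis (not along the pixel's ray), 0 where there is no reading.
- cams.camera_params(name): a dict with "fovy" (degrees; the focal length in pixels is half the picture's height over the tangent of half this angle, whatever the lens; pixels are square), "cx", "cy" (the principal point, pixels), "dist" ([k1, k2, p1, p2, k3] as OpenCV has them; the pictures are not rectified), "R" (3x3) and "t" (3): a world point X has camera coordinates R X + t. Camera axes: x right, y down, z forward; pixel columns grow to the right and rows downward; lengths in m; the calibration is good to about 2 mm. A picture is of the moment at which its call begins: read the wrist's pose just before it. camera_params takes no time and is no camera call; for the wrist camera it gives the pose at the moment of the call.
- manip.hand_in(): hands the job in, once; it reports no verdict.
The state is a dict: "time": time; "joint_positions": joint angles; "qvel": joint speeds; "effort": joint torques, N m; "position": TCP position; "eef_rot": TCP orientation; "wrist_force": force on the tool from outside, world axes, zero at the start; "moment": the same for the moment, N m; "grip_width": finger opening in m.
Only numpy, scipy, OpenCV 4.12 (cv2) and the standard library are available. Lean on these libraries where they do the work, as an engineer would, in place of code of your own. Each camera call takes 0.05 s, during which the arm holds its last target. There are 200 camera calls.

## Working session

There is one attempt and no reset: what is moved stays moved. The work goes in short steps, Python scripts to look and compute and a tool call to move; the robot and the scene stay as the last step left them, time stands still between calls to the robot, and variables do not carry over. Pictures are saved under pics/ and viewed, about 8 in all and at most 12, crops included, and the job is handed in when it is done.

Besides the shell and the picture viewer there is one more tool, called after "Call:" as name(argument=value, ...), one argument or row to a line, values as JSON. drive_tool: Moves the arm, as the interface text tells. Its arguments: {"type":"object","properties":{"motion":{"type":"array","items":{"type":"array"}},"squeeze":{"type":"number"}},"required":["motion"]}

```bash
mkdir -p pics; ls; python3 - <<'E'
from bench import manip,cams
import cv2,numpy as np
print(manip.sense())
for n in ("top","scene"):
    im,d=cams.get_image(n); cv2.imwrite(f"pics/{n}0.png",im[:,:,::-1]); np.savez(f"pics/{n}0.npz",im=im,d=d)
    p=cams.camera_params(n); print(n,p)
E
```

```text
pics
{'time': 0.0, 'joint_positions': array([ 1.10293383e+00,  1.59062761e-01,  1.59820629e+00,  7.34360185e-06,
        1.38622052e+00, -2.10066393e-01]), 'qvel': array([-0.00096603,  0.00017673, -0.00033019, -0.00078672, -0.00026198,
       -0.00012608]), 'effort': array([-1.43314686e-03, -3.85578132e+01, -3.22102368e+01,  6.99066790e-02,
        3.79549828e-02, -1.32156051e-04]), 'position': array([0.14630743, 0.55542816, 0.21362423]), 'eef_rot': array([ 2.48791672,  1.91696719, -0.00269184]), 'wrist_force': array([-0.29154661,  1.18930254, -0.5521665 ]), 'moment': array([0.00634291, 0.08991209, 0.0475491 ]), 'grip_width': 0.09187677677312733}
top {'fovy': 46.35316635197786, 'cx': 317.0339575517297, 'cy': 197.4794041105196, 'dist': array([0.03411496, 0.        , 0.        , 0.        , 0.        ]), 'R': array([[ 0.00296956, -0.99998589,  0.00440375],
       [-0.97985122, -0.00378918, -0.19969282],
       [ 0.19970669, -0.00372202, -0.97984865]]), 't': array([0.14579414, 0.63173601, 1.35311037])}
scene {'fovy': 48.84500366238225, 'cx': 313.801438178779, 'cy': 197.38974281389625, 'dist': array([-0.08773692,  0.        ,  0.        ,  0.        ,  0.        ]), 'R': array([[ 0.86813085,  0.49631897, -0.00403833],
       [ 0.33541469, -0.59264535, -0.73230354],
       [-0.36584943,  0.63438078, -0.68096639]]), 't': array([-0.60533357, -0.02170772,  1.42665743])}
```

View pics/top0.png

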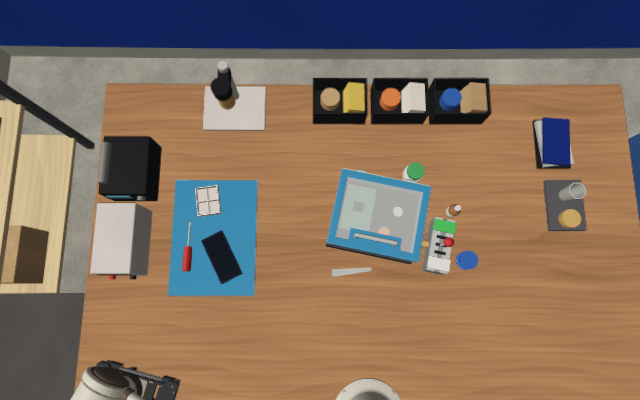

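View pics/scene0.png

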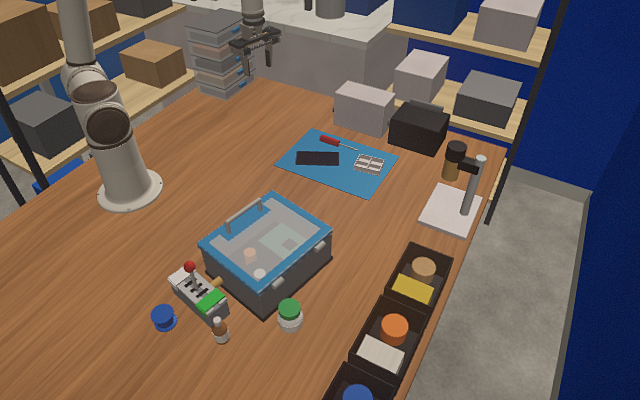

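The top view shows the box at about (380,215), the handle bar at (377,240) and the red knob at (449,242). The green tag, at (444,227), is at the back end of the block and the white tag is at the front. The bottle (454,210) and the spool (467,260) are close by.

```bash
cat > h.py <<'E'
import numpy as np,cv2
from bench import cams
def K(p,h=400):
    f=h/2/np.tan(np.radians(p["fovy"])/2); return np.array([[f,0,p["cx"]],[0,f,p["cy"]],[0,0,1]])
def world(p,uv,d):
    n=cv2.undistortPoints(np.float64(uv).reshape(-1,1,2),K(p),p["dist"])[:,0]
    c=np.c_[n,np.ones(len(n))]*np.reshape(d,(-1,1)); return (c-p["t"])@p["R"]
def onplane(p,uv,z):
    n=cv2.undistortPoints(np.float64(uv).reshape(-1,1,2),K(p),p["dist"])[:,0]
    r=np.c_[n,np.ones(len(n))]@p["R"]; c=-p["R"].T@p["t"]; return c+r*((z-c[2])/r[:,2])[:,None]
def proj(p,X):
    return cv2.projectPoints(np.float64(X).reshape(-1,1,3),cv2.Rodrigues(p["R"])[0],p["t"],K(p),p["dist"])[0][:,0]
def cloud(p,d):
    v,u=np.nonzero(d>0); W=np.zeros(d.shape+(3,)); W[v,u]=world(p,np.c_[u,v],d[v,u]); return W
E
python3 - <<'E'
from h import *
for n in("top","scene"):
    z=np.load(f"pics/{n}0.npz"); im,d=z["im"],z["d"]; p=cams.camera_params(n); W=cloud(p,d); hsv=cv2.cvtColor(im,cv2.COLOR_RGB2HSV)
    H,S,V=[hsv[...,i].astype(int) for i in range(3)]
    roi=(W[...,0]>.25)&(W[...,0]<.8)&(W[...,1]>-.35)&(W[...,1]<.2)
    m={"green":roi&(H>45)&(H<80)&(S>130)&(abs(W[...,2]-.074)<.012),
       "red":roi&((H<6)|(H>174))&(S>150)&(W[...,2]>.11),
       "white":roi&(S<40)&(V>170)&(abs(W[...,2]-.074)<.01),
       "bar":roi&(W[...,2]>.15)&(W[...,2]<.185)&~(((H<6)|(H>174))&(S>150)),
       "lid":roi&(H>90)&(H<115)&(S>120)&(abs(W[...,2]-.124)<.008)}
    print(n)
    for k,a in m.items():
        P=W[a]
        if not len(P): print(k,0);continue
        r=cv2.minAreaRect(np.float32(P[:,:2]*1000))
        print(k,len(P),P.mean(0).round(4),P.max(0).round(3),"rect",np.round(r[0]),np.round(r[1]),round(r[2],1))
E
```

```text
top
green 427 [ 0.6243 -0.193   0.0729] [ 0.739 -0.127  0.083] rect [ 625. -188.] [244.  65.] 26.7
red 74 [ 0.4879 -0.2151  0.1606] [ 0.5   -0.204  0.17 ] rect [ 488. -216.] [25. 22.] 83.2
white 551 [ 0.4632 -0.2111  0.0718] [ 0.603 -0.174  0.083] rect [ 510. -225.] [ 65. 201.] 77.9
bar 197 [ 0.4956 -0.0229  0.1656] [0.511 0.043 0.173] rect [493. -92.] [270.  27.] 88.1
lid 2468 [ 0.5549 -0.028   0.1247] [0.706 0.12  0.132] rect [571. -31.] [264. 224.] 77.9
scene
green 358 [ 0.5514 -0.2273  0.0742] [ 0.742 -0.127  0.079] rect [ 621. -183.] [244.  67.] 31.4
red 101 [ 0.4939 -0.2187  0.1587] [ 0.503 -0.205  0.166] rect [ 493. -217.] [23. 21.] 40.8
white 477 [ 0.4714 -0.219   0.0716] [ 0.604 -0.18   0.084] rect [ 510. -221.] [ 61. 200.] 78.9
bar 226 [ 0.4976 -0.024   0.1645] [0.513 0.047 0.172] rect [491. -90.] [275.  23.] 85.5
lid 2281 [ 0.5697 -0.0423  0.1251] [0.705 0.121 0.131] rect [571. -30.] [266. 224.] 77.9
```

```bash
cat >> h.py <<'E'
from scipy.spatial.transform import Rotation as Ro
yaw=-np.radians(12.1); B=np.array([[np.cos(yaw),-np.sin(yaw)],[np.sin(yaw),np.cos(yaw)]]); O=np.array([.573,-.031])
def box(x,y): return O+B@[x,y]
def shift(P,yawt=yaw):
    "cm shift and turn (deg) in current tool axes to reach TCP at P, pointing down, tool x along yawt"
    from bench import manip
    s=manip.sense(); R=Ro.from_rotvec(s["eef_rot"]); G=Ro.from_matrix(np.c_[[np.cos(yawt),np.sin(yawt),0],[np.sin(yawt),-np.cos(yawt),0],[0,0,-1]])
    return (R.inv().apply(np.array(P)-s["position"])*100).round(2),np.degrees((R.inv()*G).as_rotvec()).round(1)
E
python3 - <<'E'
from h import *
for n in("top","scene"):
    z=np.load(f"pics/{n}0.npz"); im,d=z["im"],z["d"]; p=cams.camera_params(n); W=cloud(p,d); hsv=cv2.cvtColor(im,cv2.COLOR_RGB2HSV)
    H,S,V=[hsv[...,i].astype(int) for i in range(3)]
    b=(W[...,:2]-O)@B
    def near(x,y,rx,ry): return (abs(b[...,0]-x)<rx)&(abs(b[...,1]-y)<ry)
    for k,a in {"bar":near(-.08,0,.03,.08)&(W[...,2]>.155)&(W[...,2]<.18),"green":near(.01,-.2,.04,.06)&(H>45)&(H<80)&(S>130)&(abs(W[...,2]-.074)<.01),
      "lid":near(0,0,.15,.16)&(H>90)&(H<115)&(S>120)&(abs(W[...,2]-.124)<.006),"knob":near(-.045,-.2,.03,.03)&(W[...,2]>.14)}.items():
        q=b[a]*1000; r=cv2.minAreaRect(np.float32(q)); print(n,k,a.sum(),"box-frame mean",q.mean(0).round(1),"rect",np.round(r[0],1),np.round(r[1]),round(r[2],1),"zmed",np.median(W[...,2][a]).round(4))
E=box(-.1,-.2)
print("knob",box(-.045,-.2),"handle",box(-.08,0))
for P in ([.36,.1,.215],[*E,.20]): print(P,shift(P))
E
```

```text
top bar 187 box-frame mean [-79.   -0.8] rect [-78.9  -1.6] [ 13. 121.] 0.4 zmed 0.1664
top green 227 box-frame mean [  13.6 -200.7] rect [  13.2 -201.1] [33. 63.] 1.1 zmed 0.0751
top lid 2387 box-frame mean [-18.  -1.] rect [-2.  -0.6] [224. 264.] 0.0 zmed 0.1247
top knob 82 box-frame mean [ -43.9 -198.1] rect [ -43.1 -198.5] [26. 25.] 14.1 zmed 0.1602
scene bar 207 box-frame mean [-76.2  -2.7] rect [-78.8   1.7] [ 15. 122.] 2.1 zmed 0.166
scene green 341 box-frame mean [  14.8 -200. ] rect [  14.  -198.8] [36. 65.] 0.6 zmed 0.0747
scene lid 2276 box-frame mean [ -0.8 -11.4] rect [-2.   0.7] [224. 266.] 0.0 zmed 0.1251
scene knob 111 box-frame mean [ -38.5 -199.9] rect [ -41.1 -198.2] [23. 26.] 5.0 zmed 0.1593
knob [ 0.48707604 -0.21712381] handle [ 0.49477734 -0.01423051]
[0.36, 0.1, 0.215] (array([-38.6 ,  32.27,  -0.08]), array([ 0.1,  0.1, 87.3]))
[np.float64(0.4332979637433749), np.float64(-0.20559479106133907), 0.2] (array([-66.28,  47.15,   1.46]), array([ 0.1,  0.1, 87.3]))
```

The measurements agree with the box model to within about 1–2 mm. I'm moving in front of the knob with the jaws shut.

Call:
drive_tool(
  motion=[
    [0, [-5, 4, 0], [0, 0, 10]],
    [0, [-10, 8.3, 0], [0, 0, 20]],
    [0, [-15, 12.5, 0], [0, 0, 30]],
    [0, [-19.5, 16.5, 0], [0, 0, 40]],
    [0, [-24, 20.2, 0], [0, 0, 50]],
    [0, [-29, 24.5, 0], [0, 0, 60]],
    [0, [-34, 28.5, 0], [0, 0, 70]],
    [0, [-38.6, 32.3, 0], [0, 0, 78]],
    [0, [-44, 35.2, 0], [0, 0, 87.3]],
    [0, [-49.5, 38, 0.5], [0, 0, 87.3]],
    [0, [-55, 41, 1], [0, 0, 87.3]],
    [0, [-60.5, 44, 1.5], [0, 0, 87.3]],
  ],
)

```text
time: 1.6
position: [0.4172, -0.1412, 0.1995]
eef_rot: [-3.124, 0.331, -0.0]
wrist_force: [0.3, 1.1, -0.1]
grip_width: 0.0007
```

```bash
python3 - <<'E'
from h import *
print(shift([*box(-.1,-.2),.2]),shift([*box(-.1,-.2),.125]))
E
```

```text
(array([ 2.92,  5.96, -0.05]), array([-0., -0., -0.])) (array([2.92, 5.96, 7.45]), array([-0., -0., -0.]))
```

Call:
drive_tool(
  motion=[
    [0, [2, 4, 0], [0, 0, 0]],
    [0, [2.9, 6, 0], [0, 0, 0]],
    [0, [2.9, 6, 4], [0, 0, 0]],
    [0, [2.9, 6, 7.4], [0, 0, 0]],
    [0, [2.9, 6, 7.4], [0, 0, 0]],
    [0, [4, 6, 7.4], [0, 0, 0]],
    [0, [5, 6, 7.4], [0, 0, 0]],
    [0, [6, 6, 7.4], [0, 0, 0]],
    [0, [7, 6, 7.4], [0, 0, 0]],
    [0, [8, 6, 7.4], [0, 0, 0]],
  ],
)

```text
time: 2.85
position: [0.4839, -0.2147, 0.1259]
eef_rot: [3.124, -0.33, 0.001]
wrist_force: [-0.4, -0.2, -0.3]
grip_width: 0.0
```

```bash
cat > look.py <<'E'
import sys
from h import *
from bench import manip
im,d=cams.get_image("scene"); p=cams.camera_params("scene"); W=cloud(p,d); hsv=cv2.cvtColor(im,cv2.COLOR_RGB2HSV)
H,S,V=[hsv[...,i].astype(int) for i in range(3)]
b=(W[...,:2]-O)@B
a=((H<6)|(H>174))&(S>150)&(W[...,2]>.1)&(abs(b[...,1]+.2)<.05)&(abs(b[...,0]+.045)<.12)
print("knob box",(b[a].mean(0)*1000).round(1) if a.any() else None,a.sum(),"z",W[a][:,2].max() if a.any() else 0)
s=manip.sense(); print("tcp box",((s["position"][:2]-O)@B*1000).round(1),s["position"][2].round(4),s["wrist_force"].round(1),s["time"])
cv2.imwrite(f"pics/{sys.argv[1]}.png",cv2.resize(im[150:370,120:400,::-1],None,fx=2.5,fy=2.5))
E
python3 look.py a1
```

```text
knob box [ -13.8 -203.4] 38 z 0.16075629883044168
tcp box [ -47.7 -198.4] 0.126 [-0.   0.  -0.6] 2.9
```

View pics/a1.png

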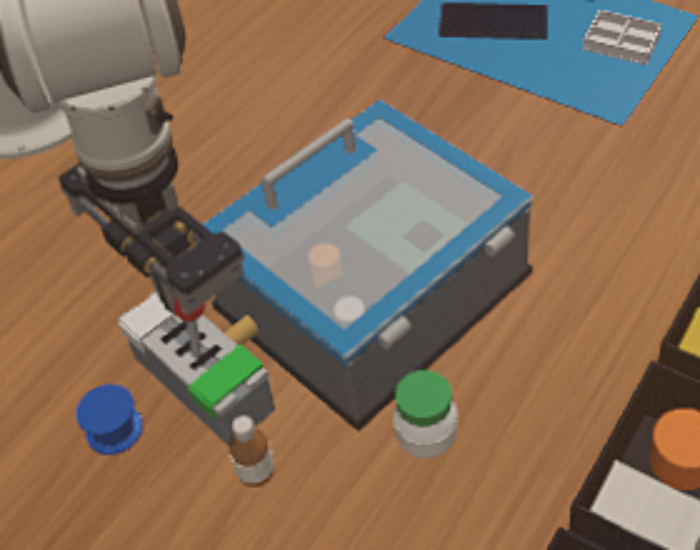

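The crop shows the closed fingers against the knob at about (190,310). The lever is leaning towards the green tag but is not in the notch yet, so I'm continuing the push.

Call:
drive_tool(
  motion=[
    [0, [1, 0, 0], [0, 0, 0]],
    [0, [2, 0, 0], [0, 0, 0]],
    [0, [2.5, 0, 0], [0, 0, 0]],
    [0, [2.5, 0, 0], [0, 0, 0]],
  ],
)

```text
time: 3.4
position: [0.5077, -0.2198, 0.1257]
eef_rot: [-3.124, 0.33, 0.0]
wrist_force: [0.3, -0.9, -0.1]
grip_width: 0.0005
```

```bash
python3 look.py a2
```

```text
knob box [  20.7 -200.5] 92 z 0.15268175732874012
tcp box [ -24.6 -198.2] 0.1257 [-0.4  0.2 -0.2] 3.45
```

The knob has dropped 13 mm and is over the tag, so the lever is in its notch. I'm backing off and moving above the handle.

Call:
drive_tool(
  motion=[
    [0, [-2, 0, 0], [0, 0, 0]],
    [0, [-4, 0, -3], [0, 0, 0]],
    [0, [-4, 0, -9], [0, 0, 0]],
    [60, [-5, -5, -9.5], [0, 0, 0]],
    [100, [-5.4, -11, -9.5], [0, 0, 0]],
    [100, [-5.4, -16, -9.5], [0, 0, 0]],
    [100, [-5.4, -19.8, -9.5], [0, 0, 0]],
    [100, [-5.4, -19.8, -9.5], [0, 0, 0]],
    [100, [-5.4, -19.8, -9.5], [0, 0, 0]],
  ],
)

```text
time: 4.58
position: [0.4958, -0.0154, 0.2207]
eef_rot: [3.124, -0.33, -0.0]
wrist_force: [-0.1, -0.2, 0.2]
grip_width: 0.0583
```

```bash
python3 look.py a3; python3 - <<'E'
from h import *
from bench import manip
print(manip.sense()["grip_width"],shift([*box(-.079,-.0),.142]))
E
```

```text
knob box [  18.5 -199.6] 112 z 0.15386638353156953
tcp box [-78.7  -1.3] 0.2207 [ 0.1 -0.   0.5] 4.625
0.062267725893743193 (array([-0.03, -0.13,  7.87]), array([ 0.,  0., -0.]))
```

View pics/a3.png

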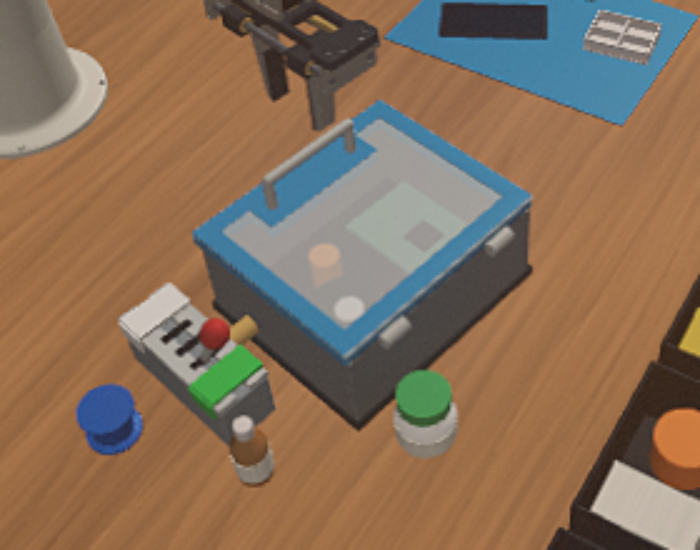

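The knob at (215,333) sits in the green-tag notch, and the open gripper is above the handle. I'm descending and gripping.

Call:
drive_tool(
  motion=[
    [80, [0, 0, 2], [0, 0, 0]],
    [80, [0, -0.1, 5], [0, 0, 0]],
    [80, [0, -0.1, 7.9], [0, 0, 0]],
    [80, [0, -0.1, 7.9], [0, 0, 0]],
    [0, [0, -0.1, 7.9], [0, 0, 0]],
    [0, [0, -0.1, 7.9], [0, 0, 0]],
    [0, [0, -0.1, 7.9], [0, 0, 0]],
    [0, [0, -0.1, 7.9], [0, 0, 0]],
    [0, [0, -0.1, 7.9], [0, 0, 0]],
    [0, [0, -0.1, 7.9], [0, 0, 0]],
  ],
  squeeze=50,
)

```text
time: 5.88
position: [0.4962, -0.0138, 0.1418]
eef_rot: [3.124, -0.33, 0.0]
wrist_force: [0.1, -0.3, -0.0]
grip_width: 0.0157
```

Call:
drive_tool(
  motion=[
    [0, [0, 0, 0], [0, 0, 0]],
    [0, [0, 0, 0], [0, 0, 0]],
    [0, [0, 0, 0], [0, 0, 0]],
    [0, [0, 0, -0.1], [0, 0, 0]],
    [0, [0, 0, -0.2], [0, 0, 0]],
    [0, [0, 0, -0.3], [0, 0, 0]],
    [0, [0, 0, -0.3], [0, 0, 0]],
  ],
)

```text
time: 6.75
position: [0.4958, -0.0137, 0.1427]
eef_rot: [-3.124, 0.331, 0.002]
wrist_force: [5.3, -1.5, -18.6]
grip_width: 0.0104
```

It's gripped and pulling 18.6 N. I'm continuing slowly along the arc.

Call:
drive_tool(
  motion=[
    [0, [0, 0, -0.1], [0, 0, 0]],
    [0, [0.05, 0, -0.2], [0, 0, 0]],
    [0, [0.05, 0, -0.3], [0, 0, 0]],
    [0, [0.1, 0, -0.4], [0, 0, 0]],
    [0, [0.1, 0, -0.5], [0, 0, 0]],
    [0, [0.15, 0, -0.6], [0, 0, 0]],
    [0, [0.15, 0, -0.6], [0, 0, 0]],
  ],
)

```text
time: 7.62
position: [0.4988, -0.0143, 0.1518]
eef_rot: [3.124, -0.33, 0.004]
wrist_force: [5.1, 0.3, -6.5]
grip_width: 0.0105
```

The seal has broken, with the force down to 6.5 N. I need about 15 mm more at the handle.

Call:
drive_tool(
  motion=[
    [0, [0.05, 0, -0.2], [0, 0, 0]],
    [0, [0.1, 0, -0.4], [0, 0, 0]],
    [0, [0.15, 0, -0.6], [0, 0, 0]],
    [0, [0.2, 0, -0.8], [0, 0, 0]],
    [0, [0.3, 0, -1.0], [0, 0, 0]],
    [0, [0.35, 0, -1.2], [0, 0, 0]],
    [0, [0.4, 0, -1.4], [0, 0, 0]],
    [0, [0.4, 0, -1.4], [0, 0, 0]],
    [0, [0.4, 0, -1.4], [0, 0, 0]],
    [0, [0.4, 0, -1.4], [0, 0, 0]],
    [0, [0.4, 0, -1.4], [0, 0, 0]],
  ],
)

```text
time: 9.0
position: [0.5041, -0.0155, 0.1659]
eef_rot: [3.124, -0.331, 0.01]
wrist_force: [10.8, -1.0, -10.1]
grip_width: 0.0106
```

```bash
python3 look.py a4; python3 - <<'E'
from h import *
from bench import manip
im,d=cams.get_image("scene"); p=cams.camera_params("scene"); W=cloud(p,d); hsv=cv2.cvtColor(im,cv2.COLOR_RGB2HSV)
b=(W[...,:2]-O)@B; m=(hsv[...,0]>90)&(hsv[...,0]<115)&(hsv[...,1]>120)&(abs(b[...,0])<.12)&(abs(b[...,1])<.13)&(W[...,2]>.11)
c=np.polyfit(b[...,0][m],W[...,2][m],1); print("lid angle",-np.arctan(c[0]),m.sum()); s=manip.sense(); print(s["grip_width"],s["qvel"].round(3))
E
```

```text
knob box [  18.8 -199.7] 112 z 0.15370134267317734
tcp box [-70.7   0.7] 0.1658 [ 10.6  -1.3 -10.4] 9.05
lid angle 0.12795970062057152 2171
0.010445363071296614 [-0.001 -0.001  0.002 -0.002 -0.     0.   ]
```

View pics/a4.png

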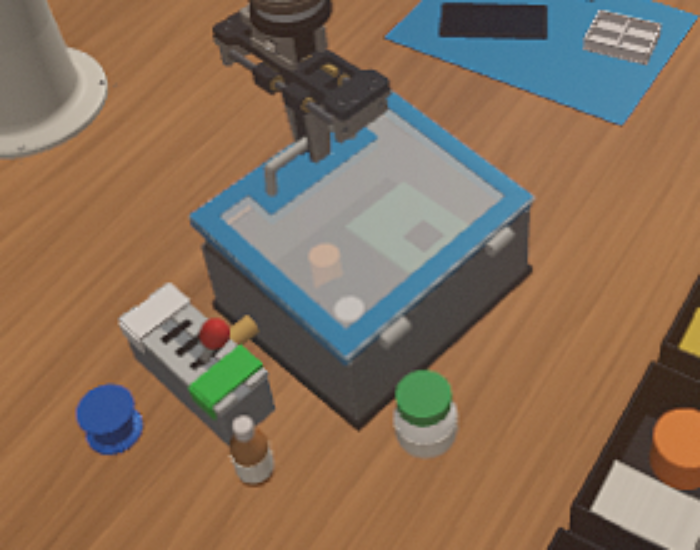

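The picture shows the fingers holding the bar at about (315,140), with the lid slightly open. The measured lid angle is 0.128 rad and the arm is still. The knob at (215,333) hasn't moved and no bystander has shifted, so I'm handing in.

```bash
python3 -c "
from bench import manip
print(manip.hand_in())"
```

```text
the job is handed in; nothing more can be done
None
```

I pushed the purge lever into the green-tag (back) notch with the closed fingers. Then I gripped the lid's bar handle at 50 N, broke the seal with a slow pull, and handed in while still holding the lid. `hand_in()` reports no verdict.

Last checks, at 9.05 s:
- **Lid:** the camera measured it 0.128 rad open, so the front edge is about 29 mm up. The arm was still, with joint speeds at or below 0.002 rad/s.
- **Grip:** the fingers were on the bar at 10.5 mm opening. That is slightly under the 12 mm bar, but the lid was clearly following the hand. The wrist felt about 15 N (about 10 N sideways, 10 N down). That is more than the lid's weight alone, probably because the commanded path was slightly off the lid's arc.
- **Lever:** the knob read box x 18.8 mm. Taking off the 6 mm offset this view showed when the lever was upright gives about 12.5 mm, against the tag centre at about 13–14 mm. Its top had also dropped 12–13 mm, as it should in an end notch.
- **Bystanders:** those visible in the last picture looked unmoved. I checked them by eye only. The screwdriver and tweezers were outside that cropped view, though the arm never went near them at bench height.

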